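# Crack a walnut on the cutting board

### The arm

A 6-joint arm with a two-finger parallel gripper is mounted at the origin on a cart in front of the work surface, level with it; the furniture and walls round the work are solid. World frame = base frame: x ahead of the robot, y to its left, z up, the work surface at z = 0. Lengths are in m, angles in rad, forces in N, time in s.
With the tool pointing down it reaches from about 0.275 to 0.875 m from the base axis. Payload 12.5 kg.
Tool frame: the origin (TCP) lies at the very end of the fingers, on their centre line; the grasp point (between the pads) lies 19 mm behind it; x points along the fingers, y is the direction in which the jaws open and shut, and the axes are right-handed (so a half turn about x gives the same grasp; the last joint's range is limited). The gripper opens to 85 mm and grips with 20 to 120 N. Pads are 22 mm wide; open, the fingers measure 114 mm over their backs; the gripper's body (76 mm by 85 mm) begins 54 mm behind the grasp point. The pads swing forward as they close: fully open they stand 13 mm farther back than shut.
Start: joints at [1.195, 0.351, 1.652, -0, 1.139, -0.085], TCP at [0.158, 0.527, 0.231] pointing down, gripper open.
Joint ranges: [-2.75, 2.75], [-0.79, 2.1], [0.01, 2.65], [-1.57, 4.71], [0.07, 3.14], [-2.87, 2.87]. Speed limits (rad/s): [2.22, 2.22, 2.79, 3.14, 3.14, 3.14].

### API

Orientations are given as a 3x3 rotation matrix whose columns are the frame's x, y, z axes.
In Python, from bench import manip gives the robot as it stands. Calls block until the motion is done:
- manip.move_ptp(position, orientation): joint-space move of the TCP to a pose.
- manip.move_l(position, attitude=None, max_speed=0.15): straight line of the TCP; attitude=None keeps the orientation; max_speed is the mean speed in m/s.
- manip.move_j(angles): joint-space move.
- manip.set_gripper(opening, effort=None): opening from 0.0 (shut) to 1.0 (fully open); effort is the grip in N (None keeps the last); returns when the fingers have stopped.
- manip.dwell(seconds).
- manip.inverse_kinematics(position, orientation): joint angles nearest the present ones, or None.
- manip.grab_frame(name): name is "scene" or "top"; returns (picture, depth): 400x640x3 uint8, red, green, blue; 400x640 float32, m along the optical axis (not along the pixel's ray), 0 where there is no reading.
- manip.get_calibration(name): a dict with "camera_matrix" (3x3 intrinsics, pixels), "R" (3x3) and "t" (3): a world point X has camera coordinates R X + t. Camera axes: x right, y down, z forward; pixel columns grow to the right and rows downward; lengths in m; the calibration is good to about 2 mm. A picture is of the moment at which its call begins. get_calibration takes no time and is no camera call.
A pose or a line that the arm cannot do raises manip.Unreachable and nothing moves.
- manip.sign_off(): hands the job in, once; it reports no verdict.
Trained networks look in the newest picture that a camera, given by its name, has taken for a name from the list of things; names that differ only in an ending like _2 or _b are one class to them, and where a whole thing is asked for, a point or a joint stands for the part that bears it (a point fixed in the world has none). Each returns a list of dicts, best first, with "confidence" (0 to 1); they miss things now and then, are a little off and sometimes report something else, mostly with a low value. They report only what shows in the picture. A call takes as long as a camera call.
- manip.look_for(camera, name): "at" ([x, y, z] in m, in world coordinates, good to about 4 mm: the middle of the surface that is visible of it).
Readings, each from a call of its own:
- manip.current_time(): time.
- manip.current_qpos(): joint angles.
- manip.current_joint_vel(): joint speeds.
- manip.current_joint_torque(): joint torques, N m.
- manip.current_ee_pos(): TCP position.
- manip.current_tcp_rot(): TCP orientation.
- manip.current_force(): force on the tool from outside, world axes, zero at the start.
- manip.current_ft_torque(): the same for the moment, N m.
- manip.current_grip_width(): opening from 0.0 (shut) to 1.0 (fully open).
Only numpy, scipy, OpenCV 4.12 (cv2) and the standard library are available. Lean on these libraries where they do the work, as an engineer would, in place of code of your own. Each camera call takes 0.05 s, during which the arm holds its last target.

### The job

Crack the walnut that lies on the cutting board: pick the nutcracker up by its head, lay it flat on the board so that the walnut lies lengthwise between its open jaws and let go, then take it across the two handles and close them until the shell gives. Let the handles spring open again, lift the cracked walnut out and set it gently in the empty rice bowl. Leave the nutcracker lying open on the board, and leave the cup and the salt shaker where they stand.

Things in the scene. Friction and masses are not known exactly. Their poses are not given: they have to be found in the camera images.
- nutcracker: Plain steel nutcracker lying flat, 197 mm long, about 0.14 kg: a head (bridge with two rivets) to which two handles are hinged side by side, toothed jaws on their inner sides. Origin: on its underside and centre line, 80 mm from the head centre. x runs from the head to the handle ends, y across, z up. Its points below share these axes; distances are from the head centre.
- nutcracker_head (a point): Centre of the head, 10 mm above the underside. The head is 18 mm long along x, 54 mm across, 20 mm tall. Take it by its flat front and back faces, 18 mm apart along x: one finger goes between the arms (clear width about 30 mm there), the other beyond the head. Held so, the handles stay open. The tool's weight lies 50 mm away towards the handles, so grip firmly (40 N).
- nutcracker_jaws (a point): Midpoint between the two jaws, 65 mm from the head centre, 15.5 mm above the underside. The jaws are 34 mm long, reach from 2 to 19 mm above the underside and stand 40 mm apart when open; the space between is open above and below, so the tool can be lowered over a walnut. Before and behind the jaws the arms stand at least 34 mm apart, room for a finger at each end of the walnut.
- nutcracker_grip (a point): Midpoint between the handles where to squeeze them (along y), 140 mm from the head, 8 mm above the underside. Handles: bars 10 mm wide, 0 to 16 mm above the underside, 85 to 188 mm from the head. Over their outsides here: 67 mm open, 48 mm when the jaws touch the walnut, 40 mm at the peak of resistance (12 N a handle), then they give to 28 to 32 mm and stop. A light spring opens them.
- handle_left (a joint): Closing angle of the handle on the tool's +y side: 0 fully open (rest), about 0.07 when the jaws touch the walnut, about 0.10 at the peak of resistance, 0.12 to 0.14 once the shell has given, 0.14 at its stop. The pivot lies in the head, 18 mm off the centre line.
- handle_right (a joint): The same for the handle on the -y side.
- walnut: Walnut in its brown shell, 36 mm long (x), 31 mm wide (y) and tall (z), 0.03 kg, lying steadily with its seam level. Origin at the centre of its underside. The shell breaks only when pressed from both long sides (along y), with about 25 N; the blunt ends (along x) stay solid.
- walnut_center (a point): Centre of the walnut, 15.5 mm above its underside, same axes. Its blunt ends are 35 mm apart along x: take it there, fingers fore and aft, to lift it out from between the jaws.
- shell_left (a joint): How far the walnut's side has been pressed in: 0 whole; it resists more and more up to about 0.001, then snaps to 0.0035 (m) and stays there: cracked, the side pieces sunk in and the top half gaping.
- cutting_board: Pale board, 300 mm (y of this frame) by 200 mm (x) by 12 mm thick; origin at the centre of its underside; it does not move. The walnut lies on it.
- rice_bowl_center (a point): Centre of the empty white rice bowl (dots outside), half-way up its 50 mm height, 120 mm wide at the rim; inside, the floor is 7 mm above the table and about 50 mm wide, widening to 75 mm at 20 mm and 105 mm at the rim. 0.12 kg, loose; z of this frame points up.
- cup: White mug, orange inside, with a handle, about 83 mm wide and 84 mm tall; bystander, origin on its underside.
- salt_shaker: Glass salt shaker with a grey top, 44 mm wide and 90 mm tall; bystander, origin at the centre of its underside.

How it is judged:
By the outcome, as a careful person would: the job done as asked, in the order asked, and still so for the second after the job is handed in, with the robot touching nothing.
It also fails if it takes over 58 s, if anything falls off the work surface, if the arm or the gripper's body presses on something with over 40 N, if the wrist force passes 120 N, or if a joint passes its speed limit or range.

## Working session

There is one attempt and no reset: what is moved stays moved. The work goes in short steps, each a Python script; the robot and the scene stay as the last script left them, time stands still between calls to the robot, and variables do not carry over. Pictures are saved under pics/ and viewed, and the job is handed in when it is done.

```bash
ls; mkdir -p pics; python3 - <<'E'
from bench import manip
import cv2,numpy as np
for c in ["scene","top"]:
    p,d=manip.grab_frame(c); cv2.imwrite(f"pics/{c}0.png",p[:,:,::-1]); np.save(f"pics/{c}0.npy",d)
    for n in ["nutcracker","nutcracker_head","walnut","cutting_board","rice_bowl_center","cup","salt_shaker","handle_left","handle_right"]:
        r=manip.look_for(c,n); print(c,n,[(np.round(x["at"],3).tolist(),round(x["confidence"],2)) for x in r[:3]])
    k=manip.get_calibration(c); print(k)
print(manip.current_time(), manip.current_ee_pos(), manip.current_tcp_rot())
E
```

```text
pics
scene nutcracker [([0.483, -0.318, 0.014], 0.7), ([0.487, -0.016, 0.039], 0.47)]
scene nutcracker_head [([0.485, -0.318, 0.011], 0.68)]
scene walnut [([0.492, -0.016, 0.039], 0.62)]
scene cutting_board [([0.466, -0.042, 0.009], 0.85)]
scene rice_bowl_center [([0.514, 0.267, 0.029], 0.61)]
scene cup []
scene salt_shaker [([0.777, 0.027, 0.052], 0.59), ([0.485, -0.321, 0.02], 0.43)]
scene handle_left [([0.473, -0.362, 0.016], 0.9)]
scene handle_right [([0.459, -0.304, 0.015], 0.6)]
{'camera_matrix': array([[455.94968091,   0.        , 321.17303478],
       [  0.        , 455.94968091, 204.24959558],
       [  0.        ,   0.        ,   1.        ]]), 'R': array([[ 0.86366099, -0.50383832, -0.01538325],
       [-0.37374025, -0.61957696, -0.69024822],
       [ 0.3382424 ,  0.6018898 , -0.72340911]]), 't': array([-0.52368605,  0.2427913 ,  0.9651693 ])}
top nutcracker [([0.493, -0.314, 0.015], 0.56)]
top nutcracker_head [([0.494, -0.312, 0.013], 0.69)]
top walnut []
top cutting_board [([0.474, -0.017, 0.009], 0.96)]
top rice_bowl_center [([0.506, 0.259, 0.019], 0.56)]
top cup [([0.741, 0.229, 0.03], 0.98)]
top salt_shaker [([0.772, 0.036, 0.077], 0.58)]
top handle_left [([0.479, -0.35, 0.014], 0.81), ([0.77, 0.035, 0.075], 0.73)]
top handle_right [([0.46, -0.297, 0.017], 0.66)]
{'camera_matrix': array([[485.60268544,   0.        , 328.81360894],
       [  0.        , 485.60268544, 191.6343669 ],
       [  0.        ,   0.        ,   1.        ]]), 'R': array([[-0.00479047, -0.99998627, -0.00212564],
       [-0.99406172,  0.00499316, -0.10870308],
       [ 0.10871221,  0.00159227, -0.99407199]]), 't': array([-0.0204582 ,  0.58010913,  1.44256216])}
1.0 [0.15765795 0.52691357 0.23128402] [[-7.60939246e-07  2.86669243e-01  9.58029616e-01]
 [ 1.06488701e-05  9.58029616e-01 -2.86669243e-01]
 [-1.00000000e+00  9.98379504e-06 -3.78170585e-06]]
```

View pics/scene0.png

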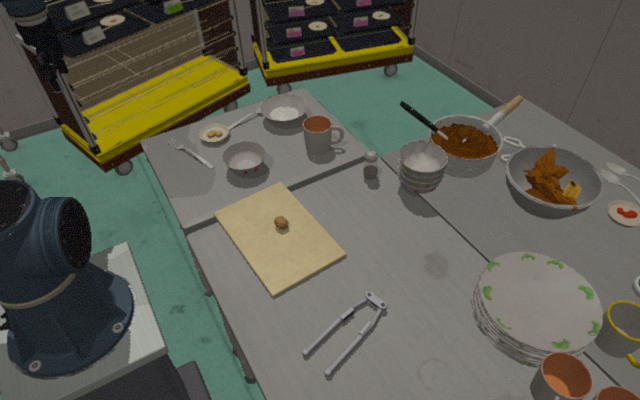

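View pics/top0.png

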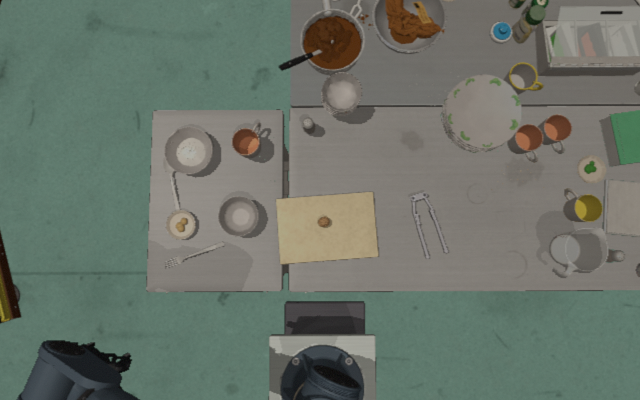

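```bash
python3 - <<'E'
import cv2,numpy as np
s=cv2.imread("pics/scene0.png");t=cv2.imread("pics/top0.png")
a=cv2.resize(s[205:240,260:305],None,fx=9,fy=9,interpolation=cv2.INTER_CUBIC)
b=cv2.resize(t[205:240,302:347],None,fx=9,fy=9,interpolation=cv2.INTER_CUBIC)
cv2.imwrite("pics/w0.png",np.vstack([a,np.zeros((5,405,3),np.uint8),b])[:600] if 0 else np.hstack([a[:, :395],b[:, :395]]))
a=cv2.resize(s[285:380,295:395],None,fx=4,fy=4,interpolation=cv2.INTER_CUBIC)
b=cv2.resize(t[185:265,395:460],None,fx=5,fy=5,interpolation=cv2.INTER_CUBIC)[:380]
cv2.imwrite("pics/n0.png",np.hstack([a[:380],b]))
E
```

```text
(no output)
```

View pics/w0.png

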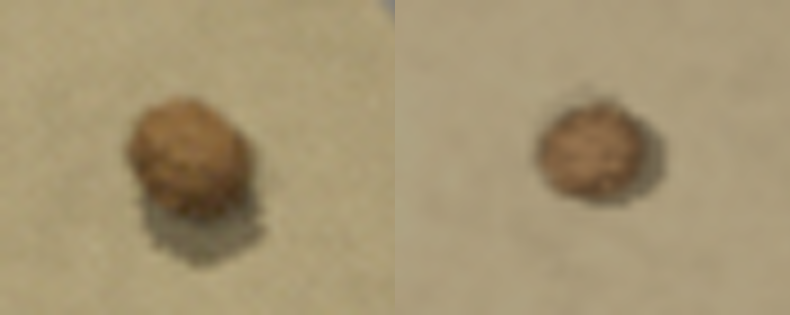

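View pics/n0.png

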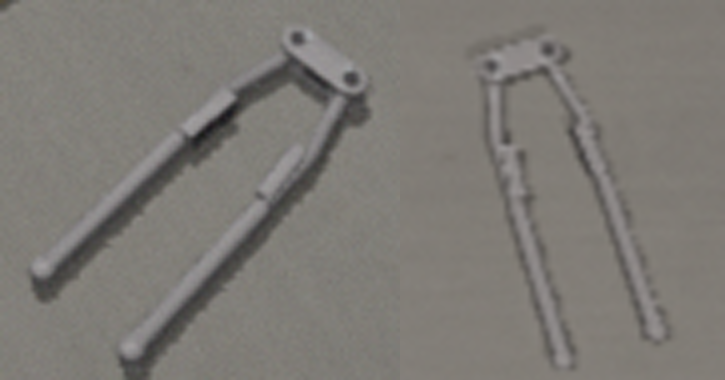

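```bash
cat > h.py <<'E'
from bench import manip
import cv2,numpy as np
from scipy.optimize import least_squares, minimize
def ray_z(c,uv,z):
    k=manip.get_calibration(c);K,R,t=k["camera_matrix"],k["R"],k["t"]
    C=-R.T@t; d=R.T@np.linalg.inv(K)@np.array([uv[0],uv[1],1.]); return C+d*(z-C[2])/d[2]
def proj(c,X):
    k=manip.get_calibration(c); x=(k["R"]@np.atleast_2d(X).T).T+k["t"]; x=x@k["camera_matrix"].T; return x[:,:2]/x[:,2:]
def snap(n,names=("scene","top")):
    o={}
    for c in names:
        p,d=manip.grab_frame(c); cv2.imwrite(f"pics/{c}{n}.png",p[:,:,::-1]); np.save(f"pics/{c}{n}.npy",d); o[c]=(p,d)
    return o
E
python3 - <<'E'
from h import *
b={"top":[(413,198),(424.6,195),(427.6,257.4),(446,251.6)],
"scene":[(295+298/4,285+38/4),(295+350/4,285+78/4),(295+42/4,285+270/4),(295+130/4,285+350/4)]}
for c in b:
    P=[ray_z(c,b[c][0],.02),ray_z(c,b[c][1],.02),ray_z(c,b[c][2],.012),ray_z(c,b[c][3],.012)]
    h=(P[0]+P[1])/2;e=(P[2]+P[3])/2
    print(c,np.round(P,4).tolist(),"head",h.round(4),"yaw",np.degrees(np.arctan2(*(e-h)[1::-1])),np.linalg.norm(e-h),np.linalg.norm(P[0]-P[1]),np.linalg.norm(P[2]-P[3]))
    r=(P[1]-P[0])*(1 if c=="top" else -1); print("perp yaw",np.degrees(np.arctan2(-r[0],r[1]))) 
# board surface depth check & walnut
for c,(u,v) in {"scene":(281,223),"top":(324,221)}.items():
    d=np.load(f"pics/{c}0.npy"); k=manip.get_calibration(c)
    r=np.arange(v-14,v+15);cc=np.arange(u-14,u+15);U,V=np.meshgrid(cc,r);D=d[V,U]
    Xc=np.stack([U,V,np.ones_like(U)],-1)@np.linalg.inv(k["camera_matrix"]).T*D[...,None]
    X=(Xc-k["t"])@k["R"]
    m=X[...,2]>.02
    print(c,"z board",np.median(X[...,2][~m]),"zmax",np.sort(X[m][:,2])[-5:],"mean",X[m].mean(0),m.sum())
    im=cv2.imread(f"pics/{c}0.png")[v-14:v+15,u-14:u+15].astype(float)
    chroma=im[...,2]/im.sum(-1); print(np.round(chroma[14]*1000).astype(int))
E
```

```text
top [[0.5604, -0.2803, 0.02], [0.5695, -0.316, 0.02], [0.3802, -0.3216, 0.012], [0.3974, -0.3779, 0.012]] head [ 0.5649 -0.2981  0.02  ] yaw -163.66413571020277 0.18375815650710633 0.036781870111573745 0.05883019552531617
perp yaw -165.7853505837296
scene [[0.5625, -0.2803, 0.02], [0.572, -0.3144, 0.02], [0.3835, -0.3214, 0.012], [0.4001, -0.3777, 0.012]] head [ 0.5673 -0.2973  0.02  ] yaw -163.4289651356791 0.18321642837949992 0.035359952299655134 0.05871860739110784
perp yaw 15.66108513166059
scene z board 0.012886777788909167 zmax [0.85774253 0.85774253 0.85774253 0.85774253 0.85774253] mean [ 0.47696789 -0.0401285   0.06911701] 149
[384 383 388 385 383 383 387 404 444 478 450 470 459 476 452 464 468 465
 457 462 439 393 384 385 381 381 383 383 383]
top z board 0.010878437583331752 zmax [1.4970268 1.4970268 1.4970268 1.4970268 1.4970268] mean [ 0.48513354 -0.00699513  0.12901556] 109
[381 380 379 381 381 379 380 390 411 442 442 436 437 437 437 440 439 439
 449 419 390 386 382 379 380 379 379 379 377]
```

```bash
cat > wf.py <<'E'
from h import *
def alpha(im,u,v,s=14):
    p=im[v-s:v+s+1,u-s:u+s+1].astype(float); ch=p[...,0]/p.sum(-1)   # rgb
    bg=np.median(ch); fg=np.percentile(ch[s-3:s+4,s-3:s+4],50)
    return np.clip((ch-bg)/(fg-bg),0,1)
def sil(c,p,u,v,s=14,ss=4,ax=(.018,.0155,.0155)):
    x,y,z,yaw=p; k=manip.get_calibration(c);K=k["camera_matrix"]
    cy,sy=np.cos(yaw),np.sin(yaw);Rz=np.array([[cy,-sy,0],[sy,cy,0],[0,0,1]])
    Q=np.zeros((4,4));A=Rz@np.diag(np.square(ax))@Rz.T
    T=np.eye(4);T[:3,3]=[x,y,z];D=np.zeros((4,4));D[:3,:3]=A;D[3,3]=-1;D=T@D@T.T
    P=K@np.c_[k["R"],k["t"]]; C=np.linalg.inv(P@D@P.T); 
    n=2*s+1;g=(np.arange(n*ss)+.5)/ss-.5-s
    U,V=np.meshgrid(u+g,v+g);h=np.stack([U,V,np.ones_like(U)],-1)
    q=np.einsum('...i,ij,...j',h,C,h); ctr=P@np.array([x,y,z,1]);ctr/=ctr[2];q/=(ctr@C@ctr)  # >0 inside, 1 at centre
    a=1/(1+np.exp(-np.clip(q*40,-50,50)))
    return cv2.GaussianBlur(a.reshape(n,ss,n,ss).mean((1,3)),(0,0),.5)
def fit(views):  # {c:(img,u,v)}
    al={c:alpha(*a) for c,a in views.items()}
    best=None;res=[]
    for yd in range(0,180,15):
        f=lambda q:np.concatenate([(sil(c,[q[0],q[1],.0275,np.radians(yd)] if 1 else 0,a[1],a[2])-al[c]).ravel() for c,a in views.items()])
        x0=ray_z(list(views)[0],list(views.values())[0][1:],.0275)[:2] 
        r=least_squares(f,x0,diff_step=1e-3); res.append((yd,r.cost,r.x.round(4).tolist()))
    return res
if __name__=="__main__":
    S=cv2.imread("pics/scene0.png")[...,::-1];T=cv2.imread("pics/top0.png")[...,::-1]
    for vs in ({"scene":(S,281,223)},{"top":(T,324,221)},{"scene":(S,281,223),"top":(T,324,221)}):
        print(list(vs)); 
        for r in fit(vs): print(r)
    for c,a in {"scene":(S,281,223),"top":(T,324,221)}.items():
        al=alpha(*a);m=cv2.moments(al);print(c,m['mu20']/m['m00'],m['mu02']/m['m00'],m['mu11']/m['m00'])
E
python3 wf.py
```

```text
['scene']
(0, np.float64(6.279360586168853), [0.4902, -0.0053])
(15, np.float64(6.302245588879049), [0.4902, -0.0052])
(30, np.float64(5.86330188819206), [0.4901, -0.0051])
(45, np.float64(4.991807108922291), [0.4901, -0.0051])
(60, np.float64(3.8468803938673055), [0.4901, -0.0051])
(75, np.float64(2.684552993832503), [0.49, -0.0051])
(90, np.float64(1.8599231121347246), [0.49, -0.0052])
(105, np.float64(1.7343675938179761), [0.49, -0.0052])
(120, np.float64(2.3557989362871523), [0.4901, -0.0053])
(135, np.float64(3.502835268785949), [0.4901, -0.0052])
(150, np.float64(4.753192124651871), [0.4901, -0.0052])
(165, np.float64(5.744227574738169), [0.4901, -0.0052])
['top']
(0, np.float64(2.798993281851433), [0.4899, -0.0073])
(15, np.float64(2.901202861699723), [0.4898, -0.0073])
(30, np.float64(2.6306022580097586), [0.4897, -0.0071])
(45, np.float64(2.106179450833893), [0.4897, -0.0071])
(60, np.float64(1.5095920687799342), [0.4897, -0.007])
(75, np.float64(0.9425868693267949), [0.4896, -0.007])
(90, np.float64(0.5235510287737172), [0.4896, -0.007])
(105, np.float64(0.4007090467371769)
[... 342 characters left out ...]
31411174), [0.4899, -0.0061])
(30, np.float64(9.2455733699292), [0.4899, -0.0061])
(45, np.float64(7.818276903217746), [0.4898, -0.0062])
(60, np.float64(6.0615644195189775), [0.4898, -0.0062])
(75, np.float64(4.312736502827175), [0.4898, -0.0061])
(90, np.float64(3.08129645477603), [0.4898, -0.006])
(105, np.float64(2.8444930972366436), [0.4898, -0.006])
(120, np.float64(3.68022082524321), [0.4898, -0.0061])
(135, np.float64(5.333574004395362), [0.4898, -0.0061])
(150, np.float64(7.269261065600436), [0.4898, -0.0061])
(165, np.float64(8.91091576855546), [0.4899, -0.0061])
scene 13.73212518527716 14.59190405023069 2.209478326998453
top 11.243252743591267 9.102046915045428 -0.8838417206598554
```

```bash
cat >> h.py <<'E'
def rot(yawdeg):
    a=np.radians(yawdeg); x=np.array([0,0,-1.]);y=np.array([np.cos(a),np.sin(a),0]);return np.c_[x,y,np.cross(x,y)]
def st(m=""):
    print(m,"t",round(manip.current_time(),2),"tcp",np.round(manip.current_ee_pos(),4),"F",np.round(manip.current_force(),1),"T",np.round(manip.current_ft_torque(),2),"w",round(manip.current_grip_width()*85,1))
E
python3 - <<'E'
from h import *
h=np.array([.566,-.2977])
manip.set_gripper(45/85,40)
st("a")
manip.move_ptp([*h,.10],rot(16)); st("b")
manip.move_l([*h,.004],max_speed=.12); st("c")
manip.set_gripper(0,40); st("d")
snap(1,("scene",)); 
E
python3 -c "
import cv2
s=cv2.imread('pics/scene1.png');cv2.imwrite('pics/s1z.png',cv2.resize(s[200:400,250:450],None,fx=3,fy=3))"
```

```text
a t 1.48 tcp [0.1577 0.5269 0.2313] F [-0.4  1.   0.2] T [ 0.03  0.02 -0.  ] w 45.2
b t 4.72 tcp [ 0.5663 -0.2971  0.1001] F [-0.3  0.3 -0.2] T [-0.05  0.    0.  ] w 45.2
c t 5.67 tcp [ 0.5665 -0.298   0.0047] F [ 0.5 -0.2  0.2] T [ 0.03 -0.01 -0.02] w 45.1
d t 6.03 tcp [ 0.5665 -0.298   0.0049] F [-1.4  0.4  6.9] T [0.03 0.14 0.01] w 17.1
```

View pics/s1z.png

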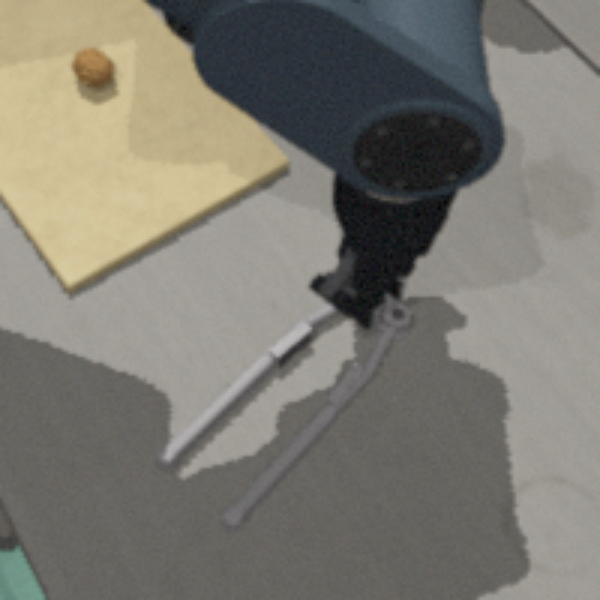

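```bash
python3 - <<'E'
from h import *
manip.move_l([.5665,-.298,.12],max_speed=.12); st("lift")
w=np.array([.490,-.006]);a=np.radians(-79);d=np.array([np.cos(a),np.sin(a)])
h=w-.065*d
manip.move_ptp([*h,.12],rot(101)); st("over")
manip.move_l([*h,.075],max_speed=.15); st("low")
snap(2)
s=cv2.imread('pics/scene2.png');t=cv2.imread('pics/top2.png')
cv2.imwrite('pics/z2.png',np.hstack([cv2.resize(s[150:300,200:350],(400,400)) ,cv2.resize(t[170:270,270:370],(400,400))]))
E
```

```text
lift t 7.2 tcp [ 0.5661 -0.2977  0.1191] F [ 0.7  0.2 -1.5] T [-0.01 -0.05  0.02] w 17.4
over t 8.57 tcp [0.4781 0.0572 0.12  ] F [-1.5 -0.5 -0.6] T [-0.    0.03  0.04] w 17.3
low t 9.03 tcp [0.4778 0.0574 0.0751] F [ 0.6 -0.6 -0.9] T [ 0.06 -0.02 -0.02] w 16.9
```

View pics/z2.png

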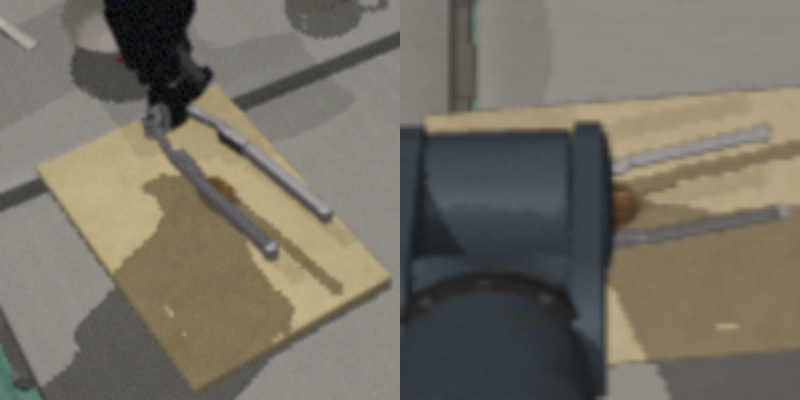

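```bash
python3 - <<'E'
from h import *
def tri(pts):
    A=[];b=[]
    for c,(u,v) in pts.items():
        k=manip.get_calibration(c);P=k["camera_matrix"]@np.c_[k["R"],k["t"]]
        for r in (P[0]-u*P[2],P[1]-v*P[2]): A.append(r[:3]);b.append(-r[3])
    return np.linalg.lstsq(np.array(A),np.array(b),rcond=None)[0]
up={"top":(362,202.5),"scene":(321.9,229.9)};dn={"top":(365.75,223),"scene":(301.3,243)}
U=tri(up);D=tri(dn);print(U,D,np.linalg.norm(U-D));m=(U+D)/2
h=np.array([.4778,.0574]);e=m[:2]-h;print(np.degrees(np.arctan2(e[1],e[0])),np.hypot(*e), "z",m[2])
w=np.array([.490,-.006]);u=e/np.hypot(*e);r=w-h;print("along",r@u,"lat",u[0]*r[1]-u[1]*r[0])
E
```

```text
[ 0.54103198 -0.11978432  0.08383546] [ 0.48201409 -0.13017118  0.08596875] 0.05996290266534224
-79.52389989967351 0.18546937260317986 z 0.08490210607141344
along 0.06456144457077713 lat 0.0004689082367277525
```

```bash
python3 - <<'E'
from h import *
w=np.array([.490,-.006]);a=np.radians(-79);d=np.array([np.cos(a),np.sin(a)])
h=w-.065*d
manip.move_l([*h,.020],max_speed=.08); st("l1")
manip.move_l([*h,.0165],max_speed=.03); st("l2")
manip.set_gripper(36/85,40); st("rel")
manip.move_l([*h,.10],max_speed=.15); st("up")
# move toward grip point, out over handles
g=h+.140*d
manip.set_gripper(1.0)
manip.move_ptp([*g,.12],rot(11)); st("g")
snap(3)
s=cv2.imread('pics/scene3.png');t=cv2.imread('pics/top3.png')
cv2.imwrite('pics/z3.png',np.hstack([cv2.resize(s[150:300,200:350],(400,400)) ,cv2.resize(t[170:270,270:370],(400,400))]))
E
```

```text
l1 t 9.96 tcp [0.4778 0.0578 0.0203] F [-0.3 -0.5 -1.5] T [0.05 0.03 0.02] w 16.7
l2 t 10.22 tcp [0.4781 0.0578 0.0169] F [0.6 1.1 1.3] T [ 0.07 -0.1   0.08] w 16.8
rel t 10.55 tcp [0.4776 0.0578 0.0165] F [-0.5 -0.9  0.1] T [ 0.03 -0.01  0.01] w 36.0
up t 11.26 tcp [0.4772 0.0578 0.0994] F [-1.1  0.5 -0.5] T [-0.01 -0.01  0.  ] w 35.9
g t 12.98 tcp [ 0.5042 -0.0794  0.1199] F [-0.6  0.   0.2] T [ 0.03  0.02 -0.05] w 84.8
```

View pics/z3.png

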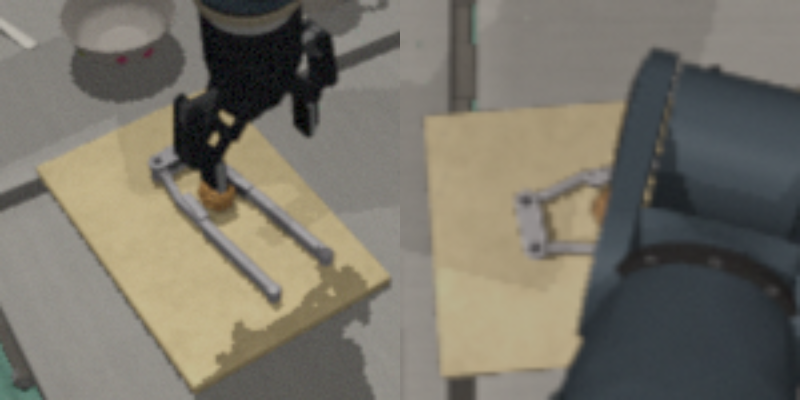

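```bash
python3 - <<'E'
from h import *
r=[ray_z("top",(301.25,220),.032),ray_z("top",(303.75,232),.032)]
e=[ray_z("scene",(200+325*.375,150+255*.375),.024),ray_z("scene",(200+275*.375,150+295*.375),.024)]
H=(r[0]+r[1])/2;E=(e[0]+e[1])/2;d=E-H
print(np.round(r,4),np.round(e,4),H,E,np.degrees(np.arctan2(d[1],d[0])),np.linalg.norm(d))
print("grip",H+.14*d/np.linalg.norm(d))
E
```

```text
[[0.4943 0.0602 0.032 ]
 [0.4582 0.0527 0.032 ]] [[ 0.5408 -0.1164  0.024 ]
 [ 0.4826 -0.1319  0.024 ]] [0.47625702 0.05645371 0.032     ] [ 0.51166994 -0.12413459  0.024     ] -78.90522196553448 0.18420154990412196
grip [ 0.50317215 -0.08080009  0.0259197 ]
```

```bash
python3 - <<'E'
from h import *
g=[.5037,-.080]
manip.move_l([*g,.0145],max_speed=.12); st("down")
for w in (66,58,50,46,43,40,37,34,31,27):
    manip.set_gripper(w/85,40); st(w)
    if w==50: snap(4,("scene",))
manip.dwell(.3); st("hold"); snap(5,("scene",))
E
python3 -c "
import cv2,numpy as np
f=lambda n:cv2.resize(cv2.imread(n)[150:300,200:350],(400,400))
cv2.imwrite('pics/z5.png',np.hstack([f('pics/scene4.png'),f('pics/scene5.png')]))"
```

```text
down t 14.12 tcp [ 0.5041 -0.0801  0.0151] F [-0.6  0.3  0.1] T [ 0.04 -0.02 -0.03] w 84.7
66 t 14.45 tcp [ 0.5041 -0.0801  0.0149] F [-0.1  1.   2. ] T [ 0.01 -0.21  0.  ] w 66.2
58 t 14.7 tcp [ 0.504  -0.0801  0.0147] F [ 0.7 -0.   3.4] T [-0.07 -0.14  0.05] w 58.2
50 t 14.95 tcp [ 0.5039 -0.0801  0.0146] F [ 0.9 -1.9  4.9] T [-0.09 -0.06 -0.04] w 49.7
46 t 15.22 tcp [ 0.504  -0.0801  0.0148] F [-0.2 -0.1  6.4] T [ 0.02 -0.14 -0.04] w 46.5
43 t 15.44 tcp [ 0.5042 -0.0801  0.0149] F [ 0.2 -1.1  8.4] T [-0.05  0.   -0.  ] w 43.0
40 t 15.66 tcp [ 0.5043 -0.0802  0.0151] F [ 0.1 -0.3 10.8] T [-0.06  0.06 -0.07] w 40.1
37 t 15.88 tcp [ 0.5044 -0.0802  0.0153] F [ 0.2 -0.2 12.6] T [-0.09  0.2  -0.04] w 37.1
34 t 16.11 tcp [ 0.5046 -0.0803  0.0156] F [-1.4 -0.2 17.8] T [0.04 0.28 0.1 ] w 34.2
31 t 16.32 tcp [ 0.5048 -0.0803  0.0154] F [ 0.7 -0.3 13.5] T [-0.08 -0.04 -0.01] w 31.5
27 t 16.54 tcp [ 0.5049 -0.0803  0.0157] F [-0.1  0.4 18.3] T [ 0.04  0.11 -0.  ] w 29.6
hold t 16.84 tcp [ 0.5049 -0.0803  0.0157] F [-0.2  0.1 18.6] T [0.02 0.11 0.01] w 29.3
```

View pics/z5.png

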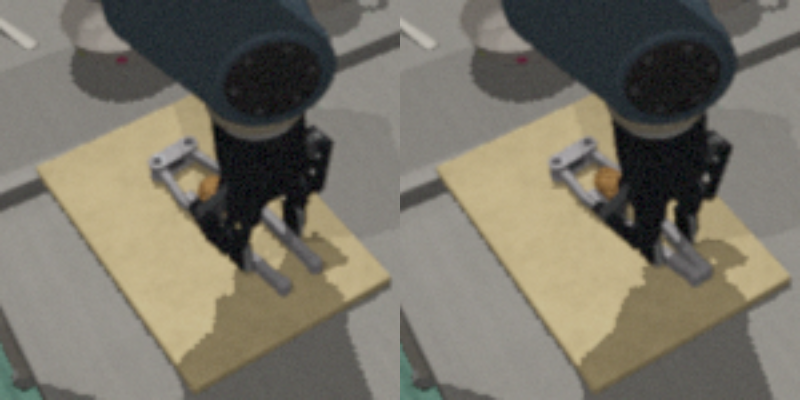

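```bash
python3 - <<'E'
from h import *
manip.set_gripper(1.0,40); st("open")
manip.move_l([.5045,-.080,.13],max_speed=.2); st("up")
manip.set_gripper(55/85)
manip.move_ptp([.38,.27,.22],rot(101)); st("away")
snap(6)
for c in ("scene","top"):
    for n in ["nutcracker_head","walnut","rice_bowl_center"]:
        r=manip.look_for(c,n); print(c,n,[(np.round(x["at"],3).tolist(),round(x["confidence"],2)) for x in r[:3]])
s=cv2.imread('pics/scene6.png');t=cv2.imread('pics/top6.png')
cv2.imwrite('pics/z6.png',np.hstack([cv2.resize(s[150:300,200:350],(400,400)) ,cv2.resize(t[170:270,270:370],(400,400))]))
cv2.imwrite('pics/b6.png',np.hstack([cv2.resize(s[130:190,210:290],(400,300),interpolation=2) ,cv2.resize(t[186:246,200:280],(400,300),interpolation=2)]))
E
```

```text
open t 17.48 tcp [ 0.5036 -0.08    0.0144] F [-0.  -0.7  0.1] T [-0.   -0.02 -0.05] w 84.8
up t 18.2 tcp [ 0.5039 -0.0799  0.1291] F [0.2 0.7 0.1] T [0.02 0.02 0.03] w 85.1
away t 20.03 tcp [0.3804 0.2694 0.2198] F [ 0.2 -0.8  0.6] T [-0.06  0.02  0.01] w 55.1
scene nutcracker_head [([0.481, -0.03, 0.026], 0.9)]
scene walnut [([0.49, -0.004, 0.04], 0.48)]
scene rice_bowl_center [([0.511, 0.27, 0.029], 0.87)]
top nutcracker_head [([0.486, -0.015, 0.026], 0.81)]
top walnut [([0.738, 0.229, 0.03], 0.19)]
top rice_bowl_center [([0.508, 0.262, 0.017], 0.86)]
```

View pics/z6.png

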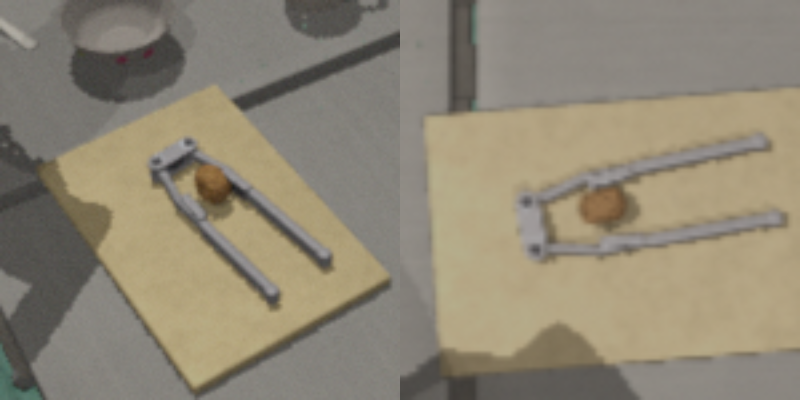

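View pics/b6.png

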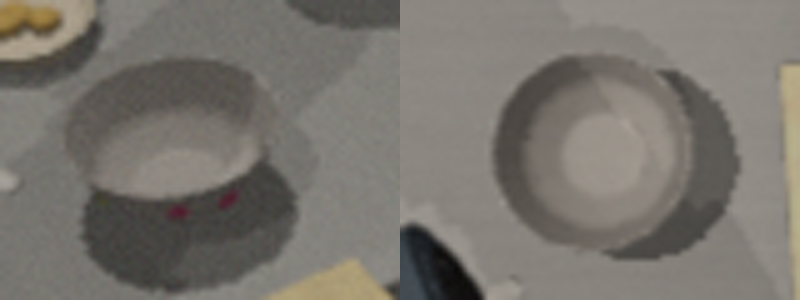

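```bash
python3 - <<'E'
import wf
from h import *
print("bowl",ray_z("top",(238.6,216.4),.05),ray_z("top",(240.6,217),.007),ray_z("scene",(243.4,155.8),.05),ray_z("scene",(210+173/5,130+173/5),.007))
S=cv2.imread("pics/scene6.png")[...,::-1];T=cv2.imread("pics/top6.png")[...,::-1]
_s=wf.sil
views={"scene":(S,280,219),"top":(T,321,221)}
al={c:wf.alpha(*a) for c,a in views.items()}
for ax in ((.018,.0155,.0155),(.018,.0125,.0155)):
  for sel in (["scene"],["top"],["scene","top"]):
    res=[]
    for yd in range(60,160,15):
        f=lambda q:np.concatenate([(_s(c,[*q,.0275,np.radians(yd)],views[c][1],views[c][2],ax=ax)-al[c]).ravel() for c in sel])
        r=least_squares(f,ray_z(sel[0],views[sel[0]][1:],.0275)[:2],diff_step=1e-3);res.append((round(r.cost,2),yd,r.x.round(4).tolist()))
    print(ax[1],sel,sorted(res)[:3])
# tool
r=[ray_z("top",(270+(527-400)/4,170+202/4),.032),ray_z("top",(270+(535-400)/4,170+250/4),.032)]
r2=[ray_z("scene",(200+188*.375,150+146*.375),.032),ray_z("scene",(200+157*.375,150+162*.375),.032)]
e=[ray_z("top",(270+365/4,170+142/4),.024),ray_z("top",(270+381/4,170+219/4),.024)]
print(np.round(r,4),np.round(r2,4),np.round(e,4))
E
```

```text
bowl [0.50504606 0.24605279 0.05      ] [0.5057077  0.24795529 0.007     ] [0.50431074 0.24592319 0.05      ] [0.50713997 0.25884982 0.007     ]
0.0155 ['scene'] [(np.float64(5.29), 105, [0.4921, 0.0071]), (np.float64(5.32), 90, [0.4921, 0.007]), (np.float64(6.2), 120, [0.492, 0.007])]
0.0155 ['top'] [(np.float64(2.54), 105, [0.4909, 0.0026]), (np.float64(2.77), 90, [0.491, 0.0026]), (np.float64(3.11), 120, [0.4909, 0.0025])]
0.0155 ['scene', 'top'] [(np.float64(11.01), 105, [0.4914, 0.0045]), (np.float64(11.08), 90, [0.4915, 0.0046]), (np.float64(12.52), 120, [0.4914, 0.0046])]
0.0125 ['scene'] [(np.float64(7.58), 120, [0.492, 0.0065]), (np.float64(7.77), 105, [0.4919, 0.007]), (np.float64(9.35), 90, [0.4922, 0.0073])]
0.0125 ['top'] [(np.float64(2.1), 105, [0.4911, 0.0025]), (np.float64(2.69), 90, [0.4911, 0.0026]), (np.float64(2.83), 120, [0.491, 0.0025])]
0.0125 ['scene', 'top'] [(np.float64(12.82), 120, [0.4914, 0.0043]), (np.float64(12.85), 105, [0.4914, 0.0046]), (np.float64(14.86), 90, [0.4914, 0.0045])]
[[0.4928 0.0587 0.032 ]
 [0.4567 0.0527 0.032 ]] [[0.493  0.0568 0.032 ]
 [0.4593 0.0532 0.032 ]] [[ 0.5379 -0.1217  0.024 ]
 [ 0.4794 -0.1332  0.024 ]]
```

```bash
python3 - <<'E'
import wf
from h import *
S=cv2.imread("pics/scene6.png")[...,::-1];T=cv2.imread("pics/top6.png")[...,::-1]
views={"scene":(S,280,219),"top":(T,321,221)}
al={c:wf.alpha(*a) for c,a in views.items()}
for ax in ((.018,.0155,.0155),(.018,.0135,.0155),(.018,.0145,.017)):
    res=[]
    for yd in range(80,130,10):
        f=lambda q:np.concatenate([(wf.sil(c,[*(q/100),np.radians(yd)],views[c][1],views[c][2],ax=ax)-al[c]).ravel() for c in views])
        r=least_squares(f,np.array([49.1,.45,2.9]),x_scale=.1,diff_step=1e-3);res.append((round(r.cost,2),yd,(r.x/100).round(4).tolist()))
    print(ax,sorted(res)[:3])
# height from depth
for c in views:
    d=np.load(f"pics/{c}6.npy"); k=manip.get_calibration(c);_,u,v=views[c]
    U,V=np.meshgrid(np.arange(u-14,u+15),np.arange(v-14,v+15));D=d[V,U]
    X=((np.stack([U,V,np.ones_like(U)],-1)@np.linalg.inv(k["camera_matrix"]).T*D[...,None])-k["t"])@k["R"]
    m=(al[c]>.8)&(D>0); Z=X[m]; print(c,m.sum(),"z",np.percentile(Z[:,2],[10,50,90,98]).round(4),"xy",Z[Z[:,2]>np.percentile(Z[:,2],60)].mean(0).round(4),Z.min(0).round(3),Z.max(0).round(3))
P=np.hstack([cv2.resize(S[200:240,260:300,::-1],(400,400),interpolation=2),cv2.resize(T[202:242,300:340,::-1],(400,400),interpolation=2)]);cv2.imwrite("pics/w6.png",P)
E
```

```text
Traceback (most recent call last):
  File "wf.py", line 7, in sil
    x,y,z,yaw=p; k=manip.get_calibration(c);K=k["camera_matrix"]
                   ~~~~~~~~~~~~~~~~~~~~~^^^
ValueError: time passes only in moves, steps and waits
```

```bash
cat > cal.py <<'E'
from bench import manip
import pickle
pickle.dump({c:manip.get_calibration(c) for c in("scene","top")},open("cal.pkl","wb"))
E
python3 cal.py; sed -i 's/manip.get_calibration(c)/CAL[c]/' h.py wf.py; sed -i '2i import pickle; CAL=pickle.load(open("cal.pkl","rb"))' h.py
cat > f6.py <<'E'
import wf,sys
from h import *
n=sys.argv[1];us,vs,ut,vt=map(int,sys.argv[2:6])
S=cv2.imread(f"pics/scene{n}.png")[...,::-1];T=cv2.imread(f"pics/top{n}.png")[...,::-1]
views={"scene":(S,us,vs),"top":(T,ut,vt)}
al={c:wf.alpha(*a) for c,a in views.items()}
for ax in ((.018,.0155,.0155),(.018,.0135,.0155),(.018,.0145,.017)):
    res=[]
    for yd in range(80,130,10):
        f=lambda q:np.concatenate([(wf.sil(c,[*(q/100),np.radians(yd)],views[c][1],views[c][2],ax=ax)-al[c]).ravel() for c in views])
        r=minimize(lambda q:(f(q)**2).sum(),np.array([49.1,.45,2.9]),method="Nelder-Mead",options=dict(initial_simplex=[[49.1,.45,2.9],[49.6,.45,2.9],[49.1,.95,2.9],[49.1,.45,3.4]]));res.append((round(r.fun/2,2),yd,(r.x/100).round(4).tolist()))
    print(ax,sorted(res)[:3])
for c in views:
    d=np.load(f"pics/{c}{n}.npy"); k=CAL[c];_,u,v=views[c]
    U,V=np.meshgrid(np.arange(u-14,u+15),np.arange(v-14,v+15));D=d[V,U]
    X=((np.stack([U,V,np.ones_like(U)],-1)@np.linalg.inv(k["camera_matrix"]).T*D[...,None])-k["t"])@k["R"]
    m=(al[c]>.8)&(D>0); Z=X[m]; print(c,m.sum(),"z",np.percentile(Z[:,2],[10,50,90,98]).round(4),"xy",Z[Z[:,2]>np.percentile(Z[:,2],60)].mean(0).round(4),Z.min(0).round(3),Z.max(0).round(3))
P=np.hstack([cv2.resize(S[vs-20:vs+20,us-20:us+20,::-1],(400,400),interpolation=2),cv2.resize(T[vt-20:vt+20,ut-20:ut+20,::-1],(400,400),interpolation=2)]);cv2.imwrite(f"pics/w{n}.png",P)
E
python3 f6.py 6 280 219 321 221
```

```text
(0.018, 0.0155, 0.0155) [(np.float64(7.71), 100, [0.4905, 0.0026, 0.0327]), (np.float64(8.04), 90, [0.4905, 0.0026, 0.0326]), (np.float64(8.16), 110, [0.4904, 0.0026, 0.0328])]
(0.018, 0.0135, 0.0155) [(np.float64(7.23), 110, [0.4904, 0.0025, 0.0326]), (np.float64(7.31), 100, [0.4903, 0.0026, 0.0331]), (np.float64(8.42), 90, [0.4902, 0.0027, 0.0331])]
(0.018, 0.0145, 0.017) [(np.float64(5.56), 100, [0.4904, 0.0026, 0.0328]), (np.float64(5.79), 110, [0.4904, 0.0025, 0.0329]), (np.float64(6.41), 90, [0.4902, 0.0027, 0.0328])]
scene 130 z [0.0306 0.0421 0.0475 0.0494] xy [0.4893 0.0016 0.0465] [ 0.478 -0.018  0.017] [0.503 0.017 0.052]
top 73 z [0.0361 0.043  0.0487 0.0499] xy [0.4906 0.0049 0.0467] [ 0.478 -0.011  0.033] [0.503 0.018 0.051]
```

View pics/w6.png

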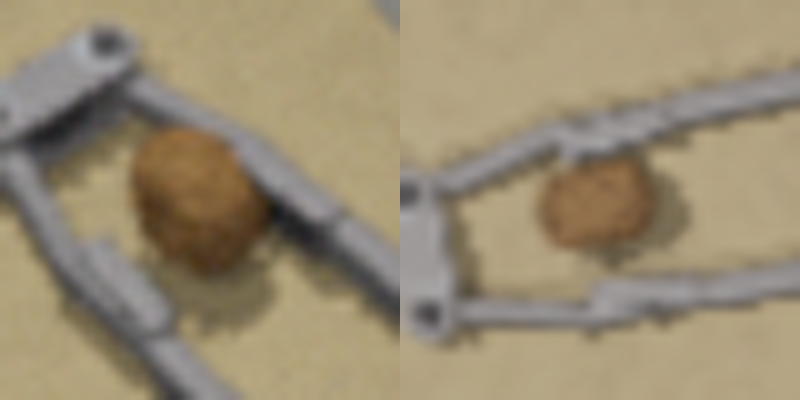

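```bash
python3 - <<'E'
from h import *
for n in "06":
  for c,(u0,u1,v0,v1) in {"scene":(215,275,135,185),"top":(212,268,190,242)}.items():
    d=np.load(f"pics/{c}{n}.npy");k=CAL[c]
    U,V=np.meshgrid(np.arange(u0,u1),np.arange(v0,v1));D=d[V,U]
    X=((np.stack([U,V,np.ones_like(U)],-1)@np.linalg.inv(k["camera_matrix"]).T*D[...,None])-k["t"])@k["R"]
    Z=X[(D>0)&(X[...,2]>.043)&(X[...,2]<.058)]
    f=lambda q:np.hypot(Z[:,0]-q[0],Z[:,1]-q[1])-q[2]
    r=least_squares(f,[.506,.25,.056],loss="soft_l1",f_scale=.003); print(n,c,len(Z),r.x.round(4),np.abs(f(r.x)).mean().round(4))
    Zf=X[(D>0)&(np.hypot(X[...,0]-r.x[0],X[...,1]-r.x[1])<.02)];print("floor z",np.median(Zf[:,2]))
E
```

```text
0 scene 254 [0.507  0.2479 0.0578] 0.0017
floor z 0.0095139057337339
0 top 179 [0.5075 0.2492 0.0577] 0.0013
floor z 0.006924403846319952
6 scene 264 [0.5068 0.2475 0.0576] 0.0017
floor z 0.009306903936418339
6 top 183 [0.5072 0.2491 0.0578] 0.0014
floor z 0.006925874690945546
```

```bash
python3 - <<'E'
from h import *
g=[.4900,.0026]
manip.set_gripper(48/85,30)
manip.move_ptp([*g,.10],rot(101)); st("above")
manip.move_l([*g,.045],max_speed=.1); st("mid")
manip.move_l([*g,.0197],max_speed=.06); st("down")
manip.set_gripper(0,30); st("grip")
snap(7,("scene",))
s=cv2.imread('pics/scene7.png');cv2.imwrite('pics/z7.png',cv2.resize(s[150:290,210:350],(600,600)))
E
```

```text
above t 21.87 tcp [0.4902 0.0034 0.1004] F [0.1 0.5 0.9] T [0.02 0.05 0.  ] w 47.7
mid t 22.57 tcp [0.4903 0.0028 0.0454] F [ 0.1 -0.4 -0.1] T [-0.01 -0.07 -0.04] w 47.9
down t 23.14 tcp [0.4899 0.0026 0.0195] F [-0.1 -0.4  0.8] T [-0.04 -0.    0.  ] w 48.1
grip t 23.4 tcp [0.4902 0.0026 0.02  ] F [-0.1  0.1  3. ] T [-0.06  0.08  0.01] w 34.1
```

View pics/z7.png

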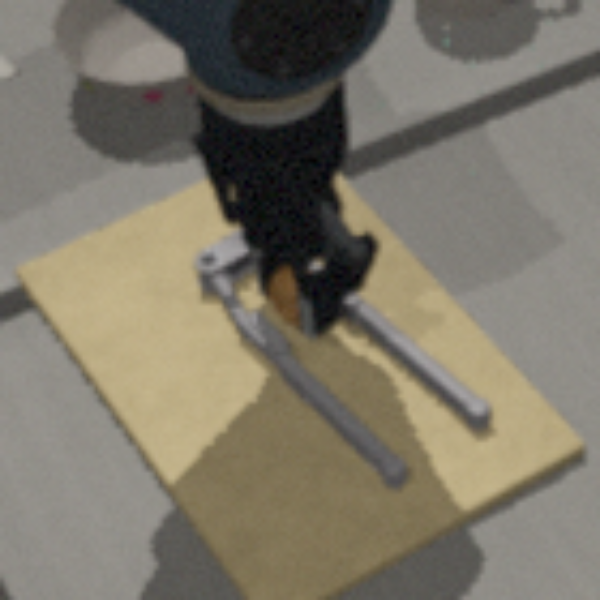

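```bash
python3 - <<'E'
from h import *
g=[.4900,.0026]
manip.move_l([*g,.05],max_speed=.05); st("l1")
manip.move_l([*g,.13],max_speed=.12); st("l2")
snap(8,("scene",))
s=cv2.imread('pics/scene8.png');cv2.imwrite('pics/z8.png',cv2.resize(s[120:290,210:380],(600,600)))
E
```

```text
l1 t 24.21 tcp [0.4899 0.0026 0.0499] F [-0.4  0.9 -0.4] T [ 0.03  0.   -0.01] w 33.8
l2 t 25.02 tcp [0.4896 0.0026 0.1294] F [-0.1  0.4 -0.6] T [-0.02 -0.04  0.01] w 34.1
```

View pics/z8.png

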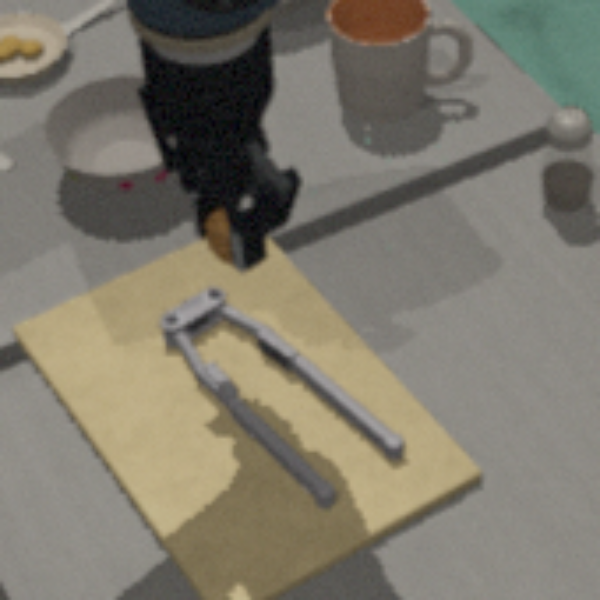

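```bash
python3 - <<'E'
from h import *
b=[.507,.2482]
manip.move_ptp([*b,.13],rot(101)); st("over")
manip.move_l([*b,.032],max_speed=.1); st("in")
f0=np.mean([manip.current_force() for _ in range(3)],0)
for z in (.028,.025,.0225,.0205,.0185,.017):
    manip.move_l([*b,z],max_speed=.04); st(z)
    f=np.mean([manip.current_force() for _ in range(3)],0)-f0; print(f.round(2))
    if np.linalg.norm(f)>2.0: break
E
```

```text
over t 26.04 tcp [0.507  0.2472 0.1297] F [ 0.7 -0.8 -0.6] T [0.   0.06 0.03] w 34.2
in t 27.18 tcp [0.5074 0.2483 0.0326] F [ 0.6  0.1 -0.2] T [ 0.01  0.01 -0.  ] w 34.1
0.028 t 27.43 tcp [0.507  0.2482 0.028 ] F [ 0.1  0.1 -0.5] T [ 0.02  0.04 -0.04] w 33.8
[-0.43 -0.04 -0.32]
0.025 t 27.68 tcp [0.5069 0.2482 0.0248] F [-0.5  0.1  0.1] T [0.03 0.01 0.02] w 33.7
[-1.02  0.03  0.24]
0.0225 t 27.93 tcp [0.5069 0.2482 0.0223] F [-0.7 -0.8 -0.5] T [-0.03 -0.02 -0.02] w 33.9
[-1.29 -0.86 -0.32]
0.0205 t 28.18 tcp [0.5069 0.2482 0.0204] F [ 0.4  0.1 -0. ] T [ 0.03 -0.03  0.03] w 33.9
[-0.19 -0.06  0.13]
0.0185 t 28.43 tcp [0.5069 0.2482 0.0183] F [ 0.1  0.1 -0. ] T [-0.05 -0.02 -0.02] w 34.2
[-0.43 -0.04  0.15]
0.017 t 28.68 tcp [0.507  0.2482 0.0169] F [ 0.   0.2 -0.3] T [ 0.   -0.03 -0.03] w 33.8
[-0.54  0.07 -0.17]
```

```bash
python3 - <<'E'
from h import *
b=[.507,.2482]
manip.move_l([*b,.016],max_speed=.03); st("z")
manip.set_gripper(38/85,30); st("38")
manip.move_l([*b,.020],max_speed=.03); st("up")
manip.set_gripper(43/85,30); st("43")
manip.move_l([*b,.05],max_speed=.05); st("up")
manip.move_l([*b,.15],max_speed=.15)
manip.move_ptp([.40,.0,.30],rot(101)) if 0 else manip.move_ptp([.30,.12,.25],rot(101)); st("away")
snap(9)
for c in ("scene","top"):
    for n in ["walnut","nutcracker_head"]:
        r=manip.look_for(c,n); print(c,n,[(np.round(x["at"],3).tolist(),round(x["confidence"],2)) for x in r[:3]])
s=cv2.imread('pics/scene9.png');t=cv2.imread('pics/top9.png')
cv2.imwrite('pics/z9.png',np.hstack([cv2.resize(s[100:300,195:395],(400,400)) ,cv2.resize(t[110:270,210:370],(400,400))]))
E
```

```text
z t 28.93 tcp [0.5072 0.2483 0.0164] F [-1.  -1.1  4.6] T [-0.12  0.16  0.04] w 33.6
38 t 29.14 tcp [0.507  0.2482 0.016 ] F [-0.3 -0.7  0.8] T [-0.03  0.   -0.03] w 37.9
up t 29.43 tcp [0.5072 0.2483 0.0203] F [ 0.1  0.3 -1.9] T [0.02 0.01 0.03] w 38.6
43 t 29.65 tcp [0.507  0.2482 0.0199] F [ 0.   0.2 -0.3] T [ 0.01 -0.05 -0.04] w 43.3
up t 30.4 tcp [0.5069 0.2481 0.0499] F [-0.9  0.7  0.4] T [ 0.03 -0.04 -0.02] w 42.8
away t 32.24 tcp [0.3008 0.1203 0.2499] F [ 0.5 -0.6  0.1] T [-0.1  -0.07  0.04] w 43.3
scene walnut []
scene nutcracker_head [([0.482, -0.029, 0.026], 0.76)]
top walnut [([0.507, 0.245, 0.04], 0.42)]
top nutcracker_head [([0.485, -0.017, 0.027], 0.91)]
```

View pics/z9.png

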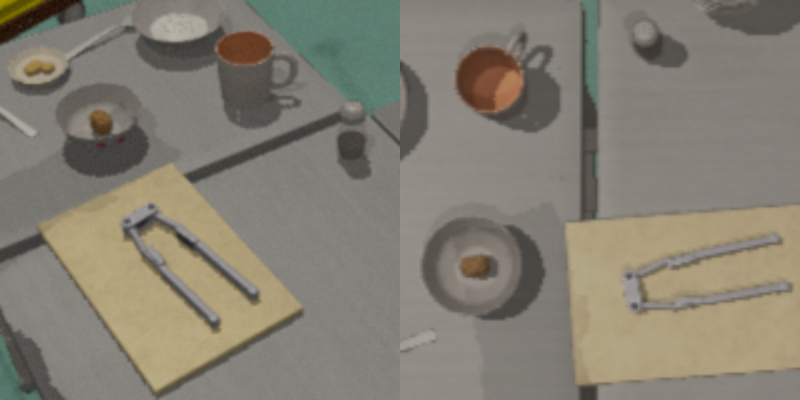

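```bash
python3 -c "
from bench import manip
print(manip.sign_off(), manip.current_time())"
```

```text
the job is handed in; nothing more can be done
the job is handed in; nothing more can be done
```

The walnut is cracked and sits in the rice bowl, the nutcracker lies open on the board, and I handed the job in at about 32 s of the 58 s allowed.

- **Placing the nutcracker:** I took it by the head and laid it on the board with the walnut lengthwise between its jaws. A picture before lowering showed it about 0.5 mm off the walnut's centre line and held level.
- **Cracking:** I closed the handles until they stopped at 29 mm over their outsides, inside the 28–32 mm expected once the shell gives. The pictures afterwards show the walnut's top raised to about 49 mm instead of 43 mm, which fits a gaping shell. I had no direct reading of how far the shell was pressed in.
- **Moving the walnut:** Squeezing pushed it about 9 mm towards the head, so I measured it again before lifting it by its ends. It touched the bowl floor with about 5 N before I let go.
- **Last checks:**
  - The final pictures show the walnut in the middle of the bowl.
  - They show the nutcracker open and flat on the board, and the arm clear of everything.
  - The cup and salt shaker look unmoved to the eye; I did not measure their positions again.
- **Disagreement:** On the last look, the walnut detector found it in the bowl from the top camera with only 0.42 confidence and missed it in the scene camera. It is plainly visible in both pictures.

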